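Isolate the bench drum sander and fit its drum guard on the twin pins

TASK

Make the small bench drum sander safe: first pull its black isolator plug straight up to the end of its travel, and leave it up. Then pick up the flat metal drum guard by its wooden grip, lower it over the sander's two upright pins, one through each hole (either way round), until it lies flat on the bed, and let go. Leave the other things on the bench where they are.

Things in the scene. Friction and masses are not known exactly. Their poses are not given: they have to be found in the camera images.
- machine: fixed bench drum sander: plywood box 200 x 230 mm (its x, y) with a dark steel bed 95 mm above the bench, a slot along its y with a brown drum just below the bed, a grey motor behind (+x, to 180 mm from the centre) and a grey switch box 45 mm high in front (-x, to 200 mm). Origin: on the bench under the bed's centre; z up
- pin0 (a point): upright steel pin, 12 mm thick, standing 32 mm above the bed, the top 10 mm tapering to 6 mm; this point is on its axis at the bed surface. It stands 70 mm to the -y side of the machine's centre
- pin1 (a point): the same pin at the +y side, 140 mm from the other
- plug_grip (a point): centre of the isolator plug's black grip: an upright flat bar 60 mm long (machine x), 18 mm thick (machine y), 42 mm tall, on the front switch box; this point is 29 mm above the box's top at joint 0 and rises with it. The bed, 50 mm higher than the box, starts 49 mm to +x of this point
- plug (a joint): travel of the isolator plug: 0 fully in, 0.030 m fully out (up, to a hard stop). It moves against a steady friction of about 7 N and stays where it is left
- guard_grip (a point): drum guard, lying flat: aluminium plate 90 x 180 x 6 mm (its x, y, z), about 0.32 kg, with an upright wooden grip rail along y on its centre, 20 mm thick (x), 90 mm long, 50 mm tall, top 56 mm above the plate's underside. This point is in the grip, over the plate's centre, 35 mm above its underside; axes as the plate's, z up
- hole0 (a point): centre of the guard's round 18 mm through hole, at the plate's underside, 70 mm to -y of the plate's centre
- hole1 (a point): the same hole at the +y end, 140 mm from the other
- neck: violin neck with scroll lying on the bench, about 250 mm long (x), 38 mm high; origin under it; leave alone
- glue: white bottle 64 mm across, 140 mm high; origin under it; leave alone
- mallet: mallet with wooden handle, lying flat along its x, 220 mm long; leave alone
- driver: screwdriver, lying flat along its x, 190 mm long; leave alone
- billet: spruce block 70 x 120 x 40 mm; origin under it; leave alone
- jar: amber glass pot 70 mm across, 90 mm high; origin under it; leave alone
Not all that is in view belongs to the job. What is shaped like the part that bears guard_grip but orange is not meant.

How it is judged:
On the way, in this order (a step that is already met when the one before it is completed fails the run):
1. the isolator plug is pulled out (up) to the end of its travel, before the guard is on the pins (value of joint plug above 0.025 m), for 0.2 s.
2. the guard lies flat on the bed with a pin through each hole (((distance between hole0 and pin0 below 0.007 m and distance between hole1 and pin1 below 0.007 m) or (distance between hole0 and pin1 below 0.007 m and distance between hole1 and pin0 below 0.007 m)) and angle between guard_grip's own z axis and vertical below 0.05 rad), for 0.2 s.
At the end, for the whole second after the job is handed in: The guard lies flat on the bed (within 0.05 rad), a pin through each hole (each hole's centre within 7 mm of a pin's foot), released and at rest; the plug is still up at least 23 of its 30 mm (all of step 2 and value of joint plug above 0.023 m and linear speed of guard below 0.02 m/s); the robot touches nothing.
It fails at once if another thing on the bench is shifted by more than 40 mm (distance of any of neck, glue, mallet, driver, billet, jar from where it was at the start of the episode above 0.04 m).
It also fails if it takes over 53 s, if anything falls off the work surface, if the arm or the gripper's body presses on something with over 40 N, if the wrist force passes 120 N, or if a joint passes its speed limit or range.

ROBOT

A 6-joint arm with a two-finger parallel gripper is mounted at the origin on the work surface. World frame = base frame: x ahead of the robot, y to its left, z up, the work surface at z = 0. Lengths are in m, angles in rad, forces in N, time in s.
With the tool pointing down it reaches from about 0.275 to 0.825 m from the base axis. Payload 4.9 kg.
Tool frame: the origin (TCP) lies midway between the tips of the shut fingers; the grasp point (between the pads) lies 19 mm behind it (bot.grip_depth is the distance from the TCP to the grasp point, in m); y points along the fingers, x is the direction in which the jaws open and shut, and the axes are right-handed (so a half turn about y gives the same grasp; the last joint's range is limited). The gripper opens to 85 mm and grips with 20 to 120 N. Pads are 22 mm wide; open, the fingers measure 114 mm over their backs; the gripper's body (76 mm by 85 mm) begins 54 mm behind the grasp point. The pads swing forward as they close: fully open they stand 13 mm farther back than shut.
Start: joints at [1.095, 0.326, -0.193, 1.052, 0, 1.437], TCP at [0.184, 0.518, 0.231] pointing down, gripper open.
Joint ranges: [-2.65, 2.65], [-0.97, 1.79], [-1.3, 1.35], [-1.93, 2.1], [-1.47, 1.37], [-3.14, 3.14]. Speed limits (rad/s): [2.57, 2.57, 3.14, 3.14, 3.14, 3.14].

INTERFACE

Orientations are given as a unit quaternion [w, x, y, z].
In Python, from cell import bot gives the robot as it stands. Calls block until the motion is done:
- bot.move_pose(position, orientation): joint-space move of the TCP to a pose.
- bot.move_linear(position, speed=0.15, rotation=None, until_force=None): straight line of the TCP; rotation=None keeps the orientation; speed is the mean speed in m/s. With until_force (N) it stops when the force on the tool has changed by that much, and returns True; else False.
- bot.goto_joints(angles): joint-space move.
- bot.set_gripper(opening, grasp_force=None): opening from 0.0 (shut) to 1.0 (fully open); grasp_force is the grip in N (None keeps the last); returns when the fingers have stopped.
- bot.wait(seconds).
- bot.solve_ik(position, orientation): joint angles nearest the present ones, or None.
- bot.camera(name): name is "scene" or "side" or "wrist"; returns the picture (480x640x3 uint8, red, green, blue); there is no depth.
- bot.calibration(name): a dict with "mtx" (3x3 intrinsics, pixels), "extrinsics" (4x4, takes a point from world to camera coordinates); the wrist camera has in their place "hand_eye" (4x4, takes a point from camera to tool coordinates, whose origin is the TCP and whose axes are the tool frame's). Camera axes: x right, y down, z forward; pixel columns grow to the right and rows downward; lengths in m; the calibration is good to about 2 mm. A picture is of the moment at which its call begins: read the wrist's pose just before it. calibration takes no time and is no camera call.
A pose or a line that the arm cannot do raises bot.PlanningError and nothing moves.
- bot.close_job(): hands the job in, once; it reports no verdict.
Trained networks look in the newest picture that a camera, given by its name, has taken for a name from the list of things; names that differ only in an ending like _2 or _b are one class to them, and where a whole thing is asked for, a point or a joint stands for the part that bears it (a point fixed in the world has none). Each returns a list of dicts, best first, with "confidence" (0 to 1); they miss things now and then, are a little off and sometimes report something else, mostly with a low value. They report only what shows in the picture. A call takes as long as a camera call. They do not tell look-alikes from the thing itself.
- bot.search_frame(camera, thing): "bbox" ([left, top, width, height] in pixels, round what is visible of it).
Readings, each from a call of its own:
- bot.read_clock(): time.
- bot.read_joint_positions(): joint angles.
- bot.read_joint_vel(): joint speeds.
- bot.read_joint_efforts(): joint torques, N m.
- bot.read_position(): TCP position.
- bot.read_tool_rot(): TCP orientation.
- bot.read_ft_force(): force on the tool from outside, world axes, zero at the start.
- bot.read_moment(): the same for the moment, N m.
- bot.read_gripper_width(): opening from 0.0 (shut) to 1.0 (fully open).
Only numpy, scipy, OpenCV 4.12 (cv2) and the standard library are available. Lean on these libraries where they do the work, as an engineer would, in place of code of your own. Each camera call takes 0.05 s, during which the arm holds its last target.

## Working session

There is one attempt and no reset: what is moved stays moved. The work goes in short steps, each a Python script; the robot and the scene stay as the last script left them, time stands still between calls to the robot, and variables do not carry over. Pictures are saved under pics/ and viewed, and the job is handed in when it is done.

```bash
mkdir -p pics; ls; python3 - <<'E'
from cell import bot
import cv2
for n in ["scene","side","wrist"]:
    cv2.imwrite(f"pics/{n}0.png",bot.camera(n)[:,:,::-1])
    c=bot.calibration(n); print(n,{k:v.round(4).tolist() if hasattr(v,'round') else v for k,v in c.items()})
print(bot.read_clock(),bot.read_position(),bot.read_tool_rot(),bot.grip_depth)
E
```

```text
pics
scene {'mtx': [[462.7247, 0.0, 322.833], [0.0, 462.7247, 236.2567], [0.0, 0.0, 1.0]], 'extrinsics': [[-0.6603, 0.751, -0.0095, 0.3175], [0.5543, 0.4787, -0.6809, -0.2509], [-0.5068, -0.4548, -0.7324, 1.3302], [0.0, 0.0, 0.0, 1.0]]}
side {'mtx': [[472.3372, 0.0, 325.5168], [0.0, 472.3372, 237.8254], [0.0, 0.0, 1.0]], 'extrinsics': [[0.815, -0.5794, 0.0063, -0.3691], [-0.4164, -0.5931, -0.6891, 0.3093], [0.403, 0.559, -0.7247, 0.8102], [0.0, 0.0, 0.0, 1.0]]}
wrist {'mtx': [[351.8757, 0.0, 317.5347], [0.0, 351.8757, 243.3323], [0.0, 0.0, 1.0]], 'hand_eye': [[1.0, -0.0012, -0.0003, -0.0], [-0.0002, -0.3173, 0.9483, -0.1417], [-0.0013, -0.9483, -0.3173, 0.0808], [0.0, 0.0, 0.0, 1.0]]}
0.15 [0.18411864 0.51778947 0.23068224] [-0.57752443  0.57796433  0.4072627  -0.40811746] 0.0187
```

View pics/scene0.png

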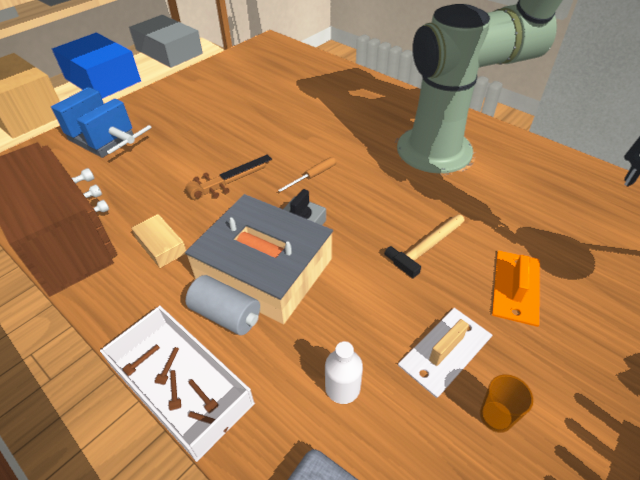

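View pics/side0.png

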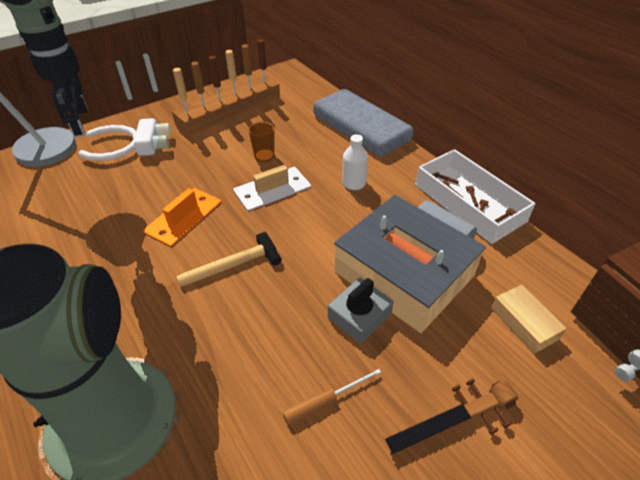

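View pics/wrist0.png

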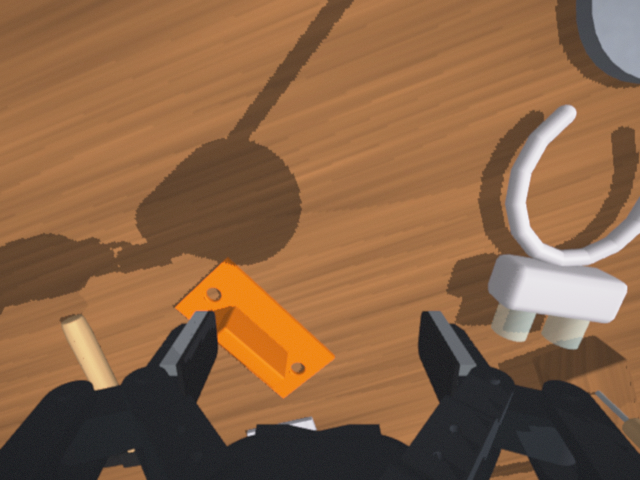

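Two guard-shaped parts are in view. The orange one (scene 517,287; side 183,215) is the look-alike. The bare-metal one with the wooden grip (scene 446,350; side 272,187) fits the description. I'll confirm it in a crop.

```bash
python3 - <<'E'
import cv2,numpy as np
s=cv2.imread("pics/scene0.png"); d=cv2.imread("pics/side0.png")
def crop(i,x,y,w,h,f): return cv2.resize(i[y:y+h,x:x+w],None,fx=f,fy=f,interpolation=cv2.INTER_CUBIC)
cv2.imwrite("pics/c1.png",np.hstack([crop(s,390,290,110,110,3.6),crop(d,225,150,110,110,3.6)]))
cv2.imwrite("pics/c2.png",crop(s,180,180,160,120,5))
cv2.imwrite("pics/c3.png",crop(d,320,190,180,150,4))
E
```

```text
(no output)
```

View pics/c1.png

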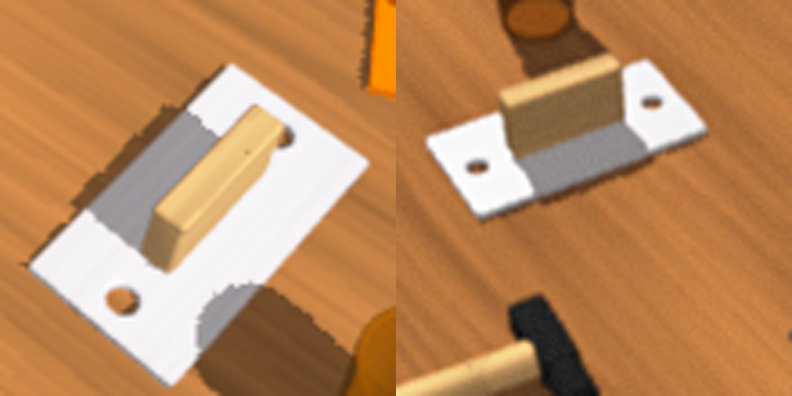

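View pics/c2.png

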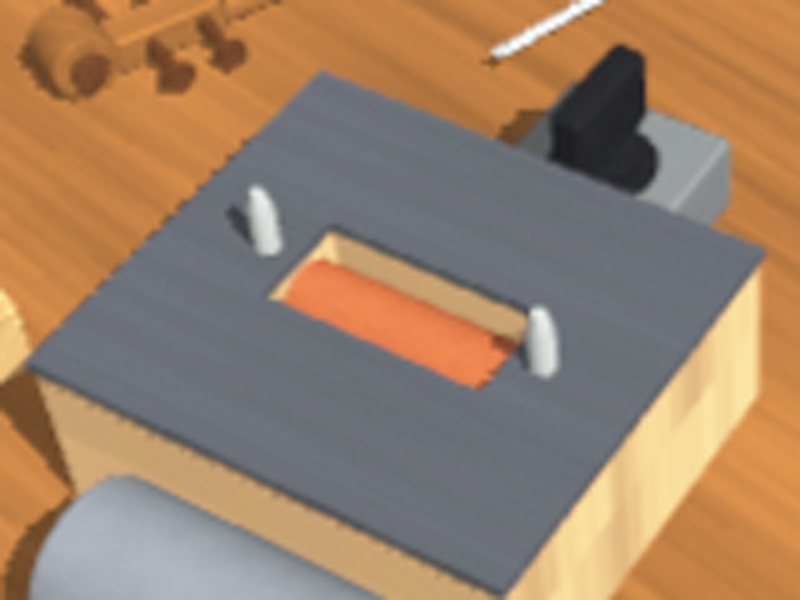

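View pics/c3.png

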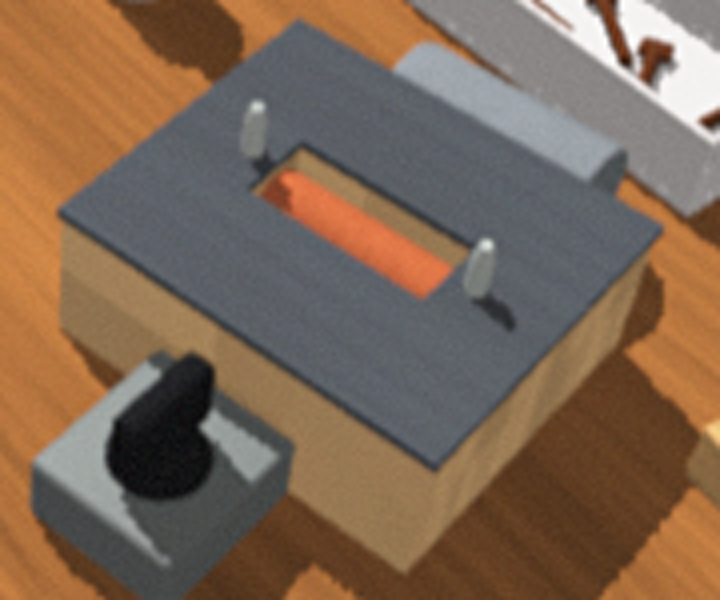

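Both crops show the guard as described: white-metal plate, wooden rail and two holes. Next I'll fit the machine and guard poses to features from both views.

```bash
cat > h.py <<'E'
from cell import bot
import numpy as np, cv2
from scipy.optimize import least_squares
from scipy.spatial.transform import Rotation as R
def proj(n,P):
    c=bot.calibration(n); E=np.array(c["extrinsics"]); P=np.atleast_2d(P)
    q=(E[:3,:3]@P.T).T+E[:3,3]; q=q@np.array(c["mtx"]).T
    return q[:,:2]/q[:,2:]
def T(p,L):
    c,s=np.cos(p[2]),np.sin(p[2]); L=np.array(L,float)
    return np.c_[p[0]+c*L[:,0]-s*L[:,1],p[1]+s*L[:,0]+c*L[:,1],L[:,2]]
def fit(L,obs,x0):
    f=lambda p:np.concatenate([(proj(n,T(p,L))-o)[~np.isnan(o[:,0])].ravel() for n,o in obs.items()])
    r=least_squares(f,x0,loss='soft_l1'); return r.x,f(r.x).reshape(-1,2)
def toolq(yaw):  # tool z down, tool x (jaw direction) along yaw
    x=np.array([np.cos(yaw),np.sin(yaw),0]); z=np.array([0,0,-1.]); y=np.cross(z,x)
    q=R.from_matrix(np.c_[x,y,z]).as_quat(); return np.r_[q[3],q[:3]]
E
cat > est.py <<'E'
from h import *
np.set_printoptions(precision=4,suppress=True)
def o(pts,f,off): return (np.array(pts,float)+.5)/f-.5+off
Lm=[(-.1,-.115,.095),(-.1,.115,.095),(.1,.115,.095),(.1,-.115,.095),(0,-.07,.095),(0,.07,.095),(0,-.07,.127),(0,.07,.127)]
om={"scene":o([(322,72),(765,250),(500,597),(30,370),(270,249),(544,371),(259,188),(540,308)],5,[180,180]),
"side":o([(435,468),(62,215),(300,20),(660,230),(478,293),(254,155),(486,241),(257,102)],4,[320,190])}
m,r=min((fit(Lm,om,[.6,-.2,a]) for a in (-2,-1,0,1,2,3)),key=lambda t:(t[1]**2).sum()); print("machine",m,"\n",r.round(1).tolist())
Lg=[(-.045,.09,.006),(.045,.09,.006),(.045,-.09,.006),(-.045,-.09,.006),(0,.07,.006),(0,-.07,.006)]
og={"scene":o([(30,265),(172,385),(368,162),(230,65),(123,301),(287,135)],3.6,[390,290]),
"side":o([(310,128),(249,60),(31,140),(86,217),(256,102),(81,166)],3.6,[225,150])}
g,r=min((fit(Lg,og,[.6,.2,a]) for a in (-2,-1,0,1,2,3)),key=lambda t:(t[1]**2).sum()); print("guard",g,"\n",r.round(1).tolist())
P=T(m,[(0,-.07,.095),(0,.07,.095),(-.149,0,.074)]); print(P, np.hypot(*P[:,:2].T), np.hypot(*g[:2]))
np.save("m.npy",m); np.save("g.npy",g)
E
python3 est.py
```

```text
machine [ 0.626  -0.0488  0.2027] 
 [[-1.1, 0.1], [-2.2, -0.3], [-1.1, -2.4], [-1.1, -2.2], [-1.6, -1.1], [-1.3, -1.3], [-1.7, 0.5], [-1.5, 0.7], [-1.0, -1.9], [-1.0, -1.8], [-1.2, 0.1], [-1.1, -1.2], [-1.7, -1.3], [-1.5, -1.3], [-0.8, 0.9], [-0.8, 1.1]]
guard [ 0.5365  0.3651 -1.6887] 
 [[37.4, 33.5], [-40.0, -34.2], [-35.6, -26.2], [40.2, 29.3], [-0.9, -1.0], [-0.9, 1.0], [-16.9, -18.9], [15.3, 18.9], [11.1, 18.9], [-17.2, -23.3], [-1.2, -0.2], [-2.0, -1.4]]
[[ 0.6401 -0.1174  0.095 ]
 [ 0.612   0.0197  0.095 ]
 [ 0.4801 -0.0788  0.074 ]] [0.6508 0.6123 0.4865] 0.6489554411544347
```

```bash
sed -i 's/^Lg=.*/Lg=[(.045,.09,.006),(-.045,.09,.006),(-.045,-.09,.006),(.045,-.09,.006),(0,.07,.006),(0,-.07,.006)]/' est.py; python3 est.py; python3 - <<'E'
from h import *
m=np.load("m.npy"); g=np.load("g.npy")
pg=T(m,[(-.149,0,0)])[0]
for nm,p,yaw in [("plug",pg,m[2]+np.pi/2),("guard",g,g[2]),("bed",m,m[2])]:
  for k in (-1,0,1):
    for z in (.10,.25):
      q=bot.solve_ik([p[0],p[1],z],toolq(yaw+k*np.pi)); print(nm,round(yaw+k*np.pi,3),z,None if q is None else np.round(q,2))
E
```

```text
machine [ 0.626  -0.0488  0.2027] 
 [[-1.1, 0.1], [-2.2, -0.3], [-1.1, -2.4], [-1.1, -2.2], [-1.6, -1.1], [-1.3, -1.3], [-1.7, 0.5], [-1.5, 0.7], [-1.0, -1.9], [-1.0, -1.8], [-1.2, 0.1], [-1.1, -1.2], [-1.7, -1.3], [-1.5, -1.3], [-0.8, 0.9], [-0.8, 1.1]]
plug -1.368 0.1 None
plug -1.368 0.25 None
plug 1.773 0.1 None
plug 1.773 0.25 None
plug 4.915 0.1 None
plug 4.915 0.25 None
guard -4.83 0.1 None
guard -4.83 0.25 [ 0.88  0.82 -1.01 -1.83 -1.    0.  ]
guard -1.689 0.1 None
guard -1.689 0.25 None
guard 1.453 0.1 None
guard 1.453 0.25 [ 0.88  0.82 -1.01 -1.83 -1.    0.  ]
bed -2.939 0.1 None
bed -2.939 0.25 None
bed 0.203 0.1 None
bed 0.203 0.25 None
bed 3.344 0.1 None
bed 3.344 0.25 NoneTraceback (most recent call last):
  File "est.py", line 11, in <module>
    g,r=min((fit(Lg,og,[.6,.2,a]) for a in (-2,-1,0,1,2,3)),key=lambda t:(t[1]**2).sum()); print("guard",g,"\n",r.round(1).tolist())
        ~~~^^^^^^^^^^^^^^^^^^^^^^^^^^^^^^^^^^^^^^^^^^^^^^^^^^^^^^^^^^^^^^^^^^^^^^^^^^^^^^
  File "est.py", line 11, in <genexpr>
    g,r=min((fit(Lg,og,[.6,.2,a]) for a in (-2,-1,0,1,2,3)),key=lambda
[... 601 characters left out ...]
e, callback=callback)
    f_new = fun(x_new)
    self._update_fun()
    ~~~~~~~~~~~~~~~~^^
    self.f = self.fun_wrapped(xp_copy(self.x))
             ~~~~~~~~~~~~~~~~^^^^^^^^^^^^^^^^^
    return np.atleast_1d(self.fun(x))
                         ~~~~~~~~^^^
    return self.f(x, *self.args, **self.kwargs)
           ~~~~~~^^^^^^^^^^^^^^^^^^^^^^^^^^^^^^
  File "h.py", line 13, in <lambda>
    f=lambda p:np.concatenate([(proj(n,T(p,L))-o)[~np.isnan(o[:,0])].ravel() for n,o in obs.items()])
                                ~~~~^^^^^^^^^^
  File "h.py", line 6, in proj
    c=bot.calibration(n); E=np.array(c["extrinsics"]); P=np.atleast_2d(P)
ValueError: time passes only in moves, steps and waits
```

Correction: the tool's y axis is the approach direction, so y should point down. I'll fix that helper and cache the calibration.

```bash
python3 - <<'E'
s=open("h.py").read()
s=s.replace("def proj","CAL={n:bot.calibration(n) for n in ('scene','side','wrist')}\ndef proj").replace("c=bot.calibration(n); E","c=CAL[n]; E")
i=s.index("def toolq")
s=s[:i]+'''def toolR(yaw):  # tool y down, tool x (jaw direction) along yaw
    x=np.array([np.cos(yaw),np.sin(yaw),0]); y=np.array([0,0,-1.]); return np.c_[x,y,np.cross(x,y)]
def toolq(yaw):
    q=R.from_matrix(toolR(yaw)).as_quat(); return np.r_[q[3],q[:3]]
'''
open("h.py","w").write(s)
E
python3 est.py; python3 - <<'E'
from h import *
m=np.load("m.npy"); g=np.load("g.npy")
pg=T(m,[(-.149,0,0)])[0]
print(R.from_quat(bot.read_tool_rot()[[1,2,3,0]]).as_matrix().round(2))
for nm,p,yaw in [("plug",pg,m[2]+np.pi/2),("guard",g,g[2]),("bed",m,m[2])]:
  for k in (0,1):
    for z in (.03,.30):
      q=bot.solve_ik([p[0],p[1],z],toolq(yaw+k*np.pi)); print(nm,round(yaw+k*np.pi,3),z,None if q is None else np.round(q,2))
E
```

```text
machine [ 0.626  -0.0488  0.2027] 
 [[-1.1, 0.1], [-2.2, -0.3], [-1.1, -2.4], [-1.1, -2.2], [-1.6, -1.1], [-1.3, -1.3], [-1.7, 0.5], [-1.5, 0.7], [-1.0, -1.9], [-1.0, -1.8], [-1.2, 0.1], [-1.1, -1.2], [-1.7, -1.3], [-1.5, -1.3], [-0.8, 0.9], [-0.8, 1.1]]
guard [ 0.5371  0.363  -1.6472] 
 [[-0.7, 0.7], [-0.9, 0.5], [-0.3, 0.1], [-0.4, -0.2], [-0.7, -0.4], [-3.1, -0.3], [-1.1, -0.7], [-0.6, -0.3], [-1.5, -0.5], [-2.2, -1.4], [-1.1, -0.5], [-1.0, -0.4]]
[[ 0.6401 -0.1174  0.095 ]
 [ 0.612   0.0197  0.095 ]
 [ 0.4801 -0.0788  0.074 ]] [0.6508 0.6123 0.4865] 0.6482628617283082
[[ 0.34 -0.   -0.94]
 [ 0.94 -0.    0.34]
 [-0.   -1.    0.  ]]
plug 1.773 0.03 [-0.31  0.45 -0.61  0.51  0.   -0.52]
plug 1.773 0.3 [-0.31  0.17 -0.22  1.18  0.   -0.52]
plug 4.915 0.03 [-0.31  0.45 -0.61  0.51  0.    2.62]
plug 4.915 0.3 [-0.31  0.17 -0.22  1.18  0.    2.62]
guard -1.647 0.03 [ 0.48  0.69 -0.15  0.73  0.   -2.58]
guard -1.647 0.3 [ 0.48  0.49  0.23  1.31  0.   -2.58]
guard 1.494 0.03 [ 0.48  0.69 -0.15  0.73  0.    0.56]
guard 1.494 0.3 [0.48 0.49 0.23 1.31 0.   0.56]
bed 0.203 0.03 [-0.2   0.66 -0.21  0.7   0.    1.17]
bed 0.203 0.3 [-0.2   0.45  0.16  1.29  0.    1.17]
bed 3.344 0.03 [-0.2   0.66 -0.21  0.7   0.   -1.97]
bed 3.344 0.3 [-0.2   0.45  0.16  1.29  0.   -1.97]
```

```bash
cat >> h.py <<'E'
def wproj(pos,Rt,P):
    c=CAL['wrist']; H=np.array(c['hand_eye']); P=np.atleast_2d(P)
    t=(P-pos)@Rt; q=(t-H[:3,3])@H[:3,:3]; q=q@np.array(c['mtx']).T
    return q[:,:2]/q[:,2:]
def wshot(name):
    pos=np.array(bot.read_position()); q=np.array(bot.read_tool_rot()); im=bot.camera('wrist')
    cv2.imwrite(f'pics/{name}.png',im[:,:,::-1]); np.savez(f'pics/{name}.npz',pos=pos,R=R.from_quat(q[[1,2,3,0]]).as_matrix()); return im
def wload(name):
    d=np.load(f'pics/{name}.npz'); return d['pos'],d['R']
E
python3 - <<'E'
from h import *
m=np.load("m.npy")
p=T(m,[(-.149,0,.26)])[0]
bot.move_pose(p,toolq(m[2]+np.pi/2)); print(bot.read_clock())
bot.set_gripper(0.5,60); im=wshot("w1"); print(bot.read_clock(), bot.read_position())
P=T(m,[(-.149,0,.095),(0,-.07,.095),(0,.07,.095),(0,-.07,.127),(0,.07,.127),(-.1,-.115,.095),(-.1,.115,.095)])
u=wproj(*wload("w1"),P); print(u.round(1).tolist())
v=im[:,:,::-1].copy()
for a in u: cv2.drawMarker(v,tuple(int(t) for t in a.round()),(0,255,0),0,12,1)
cv2.imwrite("pics/w1m.png",v)
E
```

```text
2.525
3.0667 [ 0.48010136 -0.07875031  0.26000179]
[[317.5, 220.2], [250.0, 360.0], [385.4, 359.9], [243.8, 381.3], [391.6, 381.2], [195.7, 270.7], [439.5, 270.4]]
```

View pics/w1m.png

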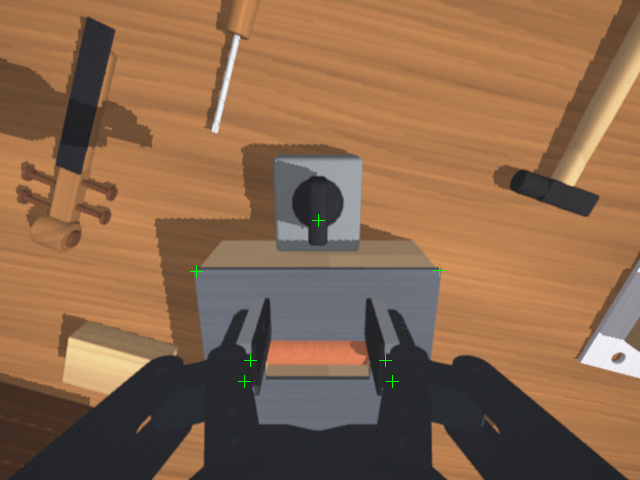

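Front bed corners (195,271) and (440,270) match the fit to about 1 px. The plug bar, about (318,210), lies on the jaw centreline. Going down to grip and pull.

```bash
python3 - <<'E'
from h import *
m=np.load("m.npy")
p=T(m,[(-.150,0,.0645)])[0]
f=bot.move_linear(p,speed=.12,until_force=12); print("hit",f,bot.read_position())
if not f:
    bot.set_gripper(0,60); print(bot.read_gripper_width(),bot.read_position())
    z0=bot.read_position()[2]
    h=bot.move_linear(p+[0,0,.036],speed=.04,until_force=25)
    print("stop",h,bot.read_position()[2]-z0,bot.read_ft_force().round(1),bot.read_gripper_width())
    wshot("w2"); cv2.imwrite("pics/side2.png",bot.camera("side")[:,:,::-1])
print(bot.read_clock())
E
```

```text
hit False [ 0.47965287 -0.07916596  0.06506743]
0.2026709920374806 [ 0.47948161 -0.07906245  0.06494159]
stop True 0.028536553516708904 [ 1.  -0.6 -0.7] 0.19776224517692034
6.0
```

View pics/side2.png

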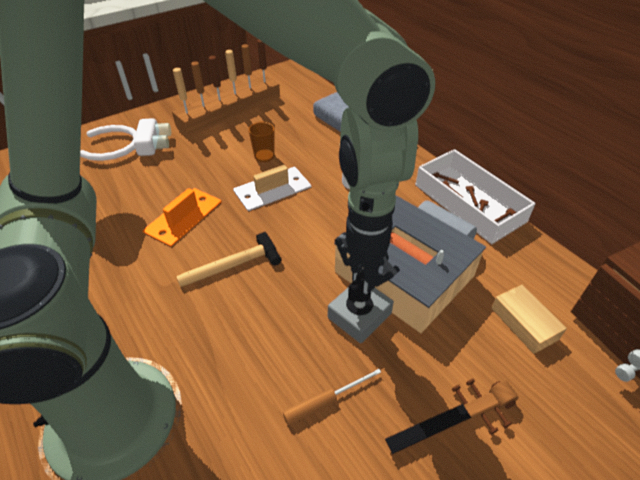

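```bash
python3 - <<'E'
from h import *
m=np.load("m.npy")
bot.wait(.2)
bot.set_gripper(0.55); p=np.array(bot.read_position()); bot.move_linear([p[0],p[1],.26],speed=.25)
wshot("w3"); print(bot.read_clock())
for n in("side","scene"): cv2.imwrite(f"pics/{n}3.png",bot.camera(n)[:,:,::-1])
for n in("side","scene"):
  for j in (0,.028): 
    L=[(sx*.03-.149,sy*.009,.095+j) for sx in(-1,1) for sy in(-1,1)]
    print(n,j,proj(n,T(m,L)).round(1).tolist())
s=cv2.imread("pics/scene3.png")[170:270,260:350]; d=cv2.imread("pics/side3.png")[250:350,320:410]
cv2.imwrite("pics/c4.png",np.hstack([cv2.resize(i,None,fx=4.4,fy=4.4,interpolation=cv2.INTER_CUBIC) for i in(s,d)]))
E
```

```text
7.4667
side 0 [[355.1, 298.0], [347.7, 292.6], [375.5, 279.4], [368.2, 274.4]]
side 0.028 [[355.9, 288.7], [348.4, 283.3], [376.8, 270.0], [369.3, 265.0]]
scene 0 [[300.2, 189.0], [306.8, 191.5], [286.2, 204.5], [293.0, 207.2]]
scene 0.028 [[299.6, 179.7], [306.4, 182.2], [285.3, 195.2], [292.2, 197.9]]
```

View pics/c4.png

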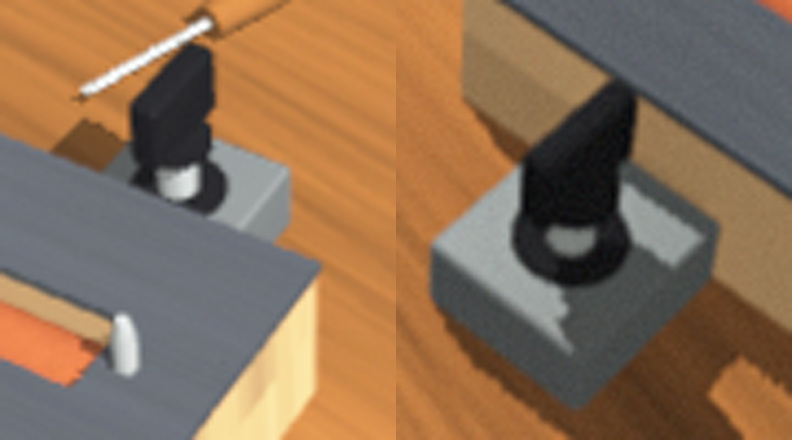

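View pics/w3.png

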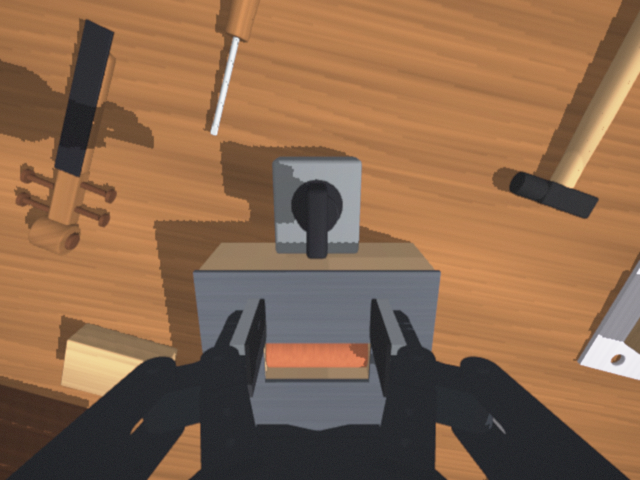

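The plug is clearly up, with its white shaft showing. I'll quantify the rise by template matching between the before and after pictures.

```bash
python3 - <<'E'
from h import *
m=np.load("m.npy")
for n,(x0,y0,x1,y1) in {"scene":(284,184,316,210),"side":(344,272,378,296)}.items():
    a=cv2.imread(f"pics/{n}0.png",0).astype(np.float32);b=cv2.imread(f"pics/{n}3.png",0).astype(np.float32)
    a=np.minimum(a,70);b=np.minimum(b,70)
    F=8;t=cv2.resize(a[y0:y1,x0:x1],None,fx=F,fy=F,interpolation=cv2.INTER_CUBIC);s=b[y0-20:y1+8,x0-8:x1+8];s=cv2.resize(s,None,fx=F,fy=F,interpolation=cv2.INTER_CUBIC)
    r=cv2.matchTemplate(s,t,cv2.TM_CCOEFF_NORMED);_,v,_,l=cv2.minMaxLoc(r)
    d=np.array(l)/F-[8,20]
    e=proj(n,T(m,[(-.149,0,.095),(-.149,0,.125)]));print(n,v,d,"expected for 30mm",e[1]-e[0])
E
```

```text
scene 0.9834266304969788 [-0.625 -9.125] expected for 30mm [-0.68553421 -9.98151041]
side 0.9702223539352417 [  1.5   -10.375] expected for 30mm [  1.01053085 -10.03219199]
```

The plug rose about 29 mm (27.4 and 31 mm from the two views, 28.5 mm from the arm), so it is at its stop. On to the guard.

```bash
python3 - <<'E'
from h import *
g=np.load("g.npy")
bot.move_pose([g[0],g[1],.22],toolq(1.494)); bot.set_gripper(0.6)
im=wshot("w4"); print(bot.read_clock(),bot.read_position())
P=T(g,[(.045,.09,.006),(-.045,.09,.006),(-.045,-.09,.006),(.045,-.09,.006),(0,.07,.006),(0,-.07,.006),(0,0,.056)])
u=wproj(*wload("w4"),P); print(u.round(1).tolist())
v=im[:,:,::-1].copy()
for a in u: cv2.drawMarker(v,tuple(int(t) for t in a.round()),(0,255,0),0,12,1)
cv2.imwrite("pics/w4m.png",v)
E
```

```text
9.4833 [0.53752203 0.36228629 0.22027131]
[[278.6, 286.9], [359.5, 286.7], [366.0, 114.6], [271.4, 114.9], [319.0, 270.2], [318.7, 136.7], [319.1, 219.9]]
```

View pics/w4m.png

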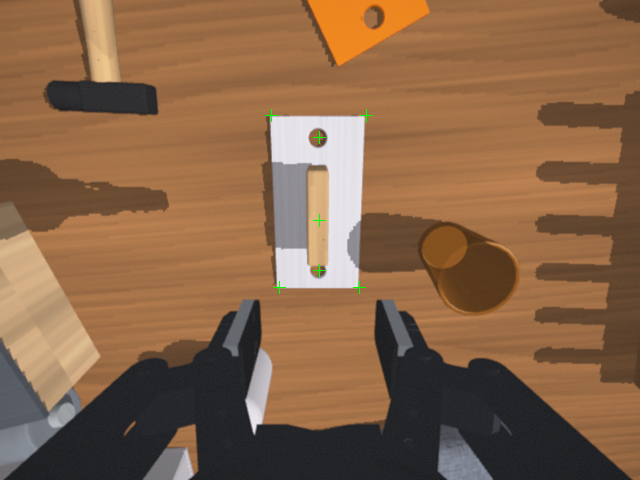

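```bash
python3 - <<'E'
from h import *
for nm,a,b,z in [("glue",(343,398),(354,188),0),("jar",(497,425),(262,157),0)]:
    f=lambda p:np.r_[proj("scene",[p[0],p[1],z])[0]-a,proj("side",[p[0],p[1],z])[0]-b]
    r=least_squares(f,[.6,.2]); print(nm,r.x.round(3),r.fun.round(1), np.linalg.norm(r.x-np.load("g.npy")[:2]))
E
```

```text
glue [0.735 0.269] [-1.3 -3.8 -0.6 -8.9] 0.21928765464264496
jar [0.598 0.505] [ 0.7 -1.9  1.8 -3.8] 0.15406586340896067
```

```bash
python3 - <<'E'
from h import *
g=np.load("g.npy"); 
hit=bot.move_linear([g[0],g[1],.020],speed=.15,until_force=12); print("hit",hit)
if not hit:
    bot.set_gripper(0,90); print(bot.read_gripper_width(),bot.read_position(),bot.read_ft_force().round(1))
    p=np.array(bot.read_position()); bot.move_linear([p[0],p[1],.25],speed=.15)
    wshot("w5"); print(bot.read_gripper_width(),bot.read_ft_force().round(1),p,bot.read_clock())
E
```

```text
hit False
0.21777193190550773 [0.53763144 0.36300348 0.02098009] [ 0.2 -1.1  5.9]
0.22164959750593433 [-0.4 -0.  -3.9] [0.53763144 0.36300348 0.02098009] 13.0833
```

View pics/w5.png

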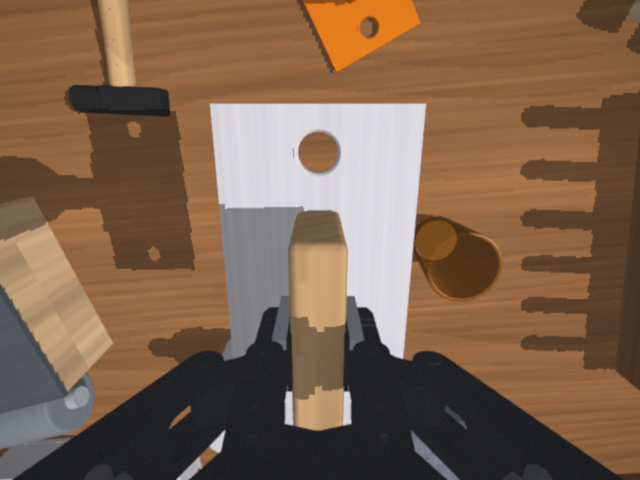

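```bash
python3 - <<'E'
from h import *
import cv2
pos,Rt=wload("w5")
im=cv2.imread("pics/w5.png"); g=cv2.cvtColor(im,cv2.COLOR_BGR2GRAY)
# hole: segment wood within white
roi=im[125:180,285:352]; hsv=cv2.cvtColor(roi,cv2.COLOR_BGR2HSV); mk=(hsv[...,1]>60).astype(np.uint8)
n,l,st,ce=cv2.connectedComponentsWithStats(mk); print(st,ce+[285,125])
v=cv2.resize(im[90:180,195:440],None,fx=3.2,fy=3.2,interpolation=cv2.INTER_CUBIC); cv2.imwrite("pics/c5.png",v)
# tool-frame points, nominal
L=np.array([[-.045,.021-.006,-.09],[.045,.015,-.09],[0,.015,-.07],[0,.021,-.07],[-.01,.021-.056,-.045],[.01,.021-.056,-.045]])
print(wproj(np.zeros(3),np.eye(3),L).round(1).tolist())
E
```

```text
[[   0    0   67   55 2436]
 [  14    7   39   40 1249]] [[318.11083744 152.21387521]
 [317.78382706 151.58286629]]
[[240.2, 438.1], [396.3, 438.0], [318.2, 410.4], [318.2, 402.4], [293.5, 456.4], [343.3, 456.3]]
```

View pics/c5.png

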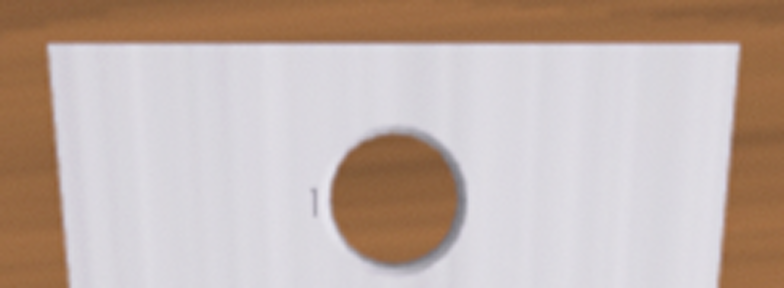

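```bash
python3 - <<'E'
from h import *
L=np.array([[-.045,.015,.09],[.045,.015,.09],[0,.015,.07]])
obs=np.array([[209.6,103.4],[425.7,103.4],[319.2,152.0]])
W=lambda P:wproj(np.zeros(3),np.eye(3),P)
print(W(L).round(1).tolist())
def pts(p): # dx,dz,yaw(about y),pitch about x at grip (0,-.0187,0), dy
    r=R.from_euler('yx',[p[2],p[3]]).as_matrix(); c=np.array([0,-.0187,0])
    return (L-c)@r.T+c+[p[0],p[4],p[1]]
s=np.array([.003,.003,.02,.02,.002])
f=lambda p:np.r_[(W(pts(p))-obs).ravel(),.3*p/s]
r=least_squares(f,np.zeros(5),x_scale=s); print(r.x.round(4),(W(pts(r.x))-obs).round(2).tolist())
np.save("hand.npy",r.x)
E
```

```text
[[209.3, 102.3], [426.7, 102.0], [318.0, 151.9]]
[ 0.0001 -0.0003 -0.0001 -0.0005  0.0009] [[0.6, -0.11], [0.39, -0.43], [-1.03, 0.56]]
```

The guard sits centred, straight and level in the hand, with offsets under 1 mm. Next I'll check the machine fit more closely with the earlier wrist view.

```bash
python3 - <<'E'
from h import *
im=cv2.imread("pics/w3.png"); m=np.load("m.npy")
print(wproj(*wload("w3"),T(m,[(-.1,-.115,.095),(-.1,.115,.095)])).round(1).tolist(), wload("w3")[0])
a=cv2.resize(im[255:290,170:230],None,fx=6,fy=6,interpolation=cv2.INTER_CUBIC);b=cv2.resize(im[255:290,410:470],None,fx=6,fy=6,interpolation=cv2.INTER_CUBIC)
cv2.imwrite("pics/c6.png",np.hstack([a,b]))
E
```

```text
[[195.0, 273.4], [439.1, 273.0]] [ 0.47822622 -0.07863881  0.25887489]
```

View pics/c6.png

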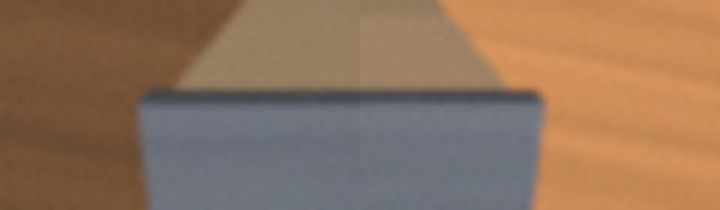

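```bash
python3 - <<'E'
from h import *
m=np.load("m.npy")
bot.move_pose([m[0],m[1],.25],toolq(m[2])); bot.move_linear([m[0],m[1],.165],speed=.12)
im=wshot("w7"); print(bot.read_position(),bot.read_clock(),bot.read_gripper_width())
for n in("side","scene"): cv2.imwrite(f"pics/{n}7.png",bot.camera(n)[:,:,::-1])
u=wproj(*wload("w7"),T(m,[(0,.07,.127),(0,.07,.095)])); print(u)
a=cv2.resize(cv2.imread("pics/w7.png")[100:200,255:385],None,fx=4.5,fy=4.5,interpolation=cv2.INTER_CUBIC)
cv2.imwrite("pics/c7.png",a)
s=cv2.imread("pics/scene7.png")[160:310,180:350]; d=cv2.imread("pics/side7.png")[160:310,320:490]
cv2.imwrite("pics/c8.png",np.hstack([cv2.resize(i,None,fx=2.3,fy=2.3,interpolation=cv2.INTER_CUBIC) for i in(s,d)]))
E
```

```text
[ 0.6268967  -0.04881858  0.16614691] 15.5417 0.22290098199725367
[[316.58538398 148.46940883]
 [316.65844912 145.05173831]]
```

View pics/c7.png

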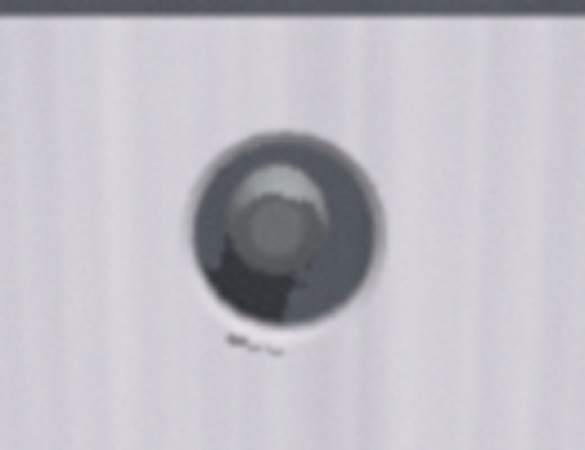

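View pics/c8.png

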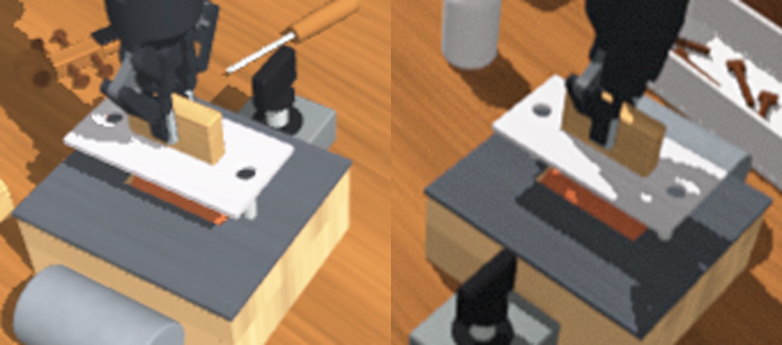

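```bash
python3 - <<'E'
from h import *
m=np.load("m.npy"); pos,Rt=wload("w7")
def back(uv,ytool):
    f=lambda p:wproj(np.zeros(3),np.eye(3),[p[0],ytool,p[1]])[0]-uv
    return least_squares(f,[0,.07],x_scale=.01).x
print("pin1 tip (tool x,z)",back((315.7,150.3),pos[2]-.127))
print("pin1 mid-widest",back((315.9,148.0),pos[2]-.117))
print("hole1 top rim",back((318.4,150.5),.015))
print("yaw err",np.arctan2(Rt[1,0],Rt[0,0])-m[2], Rt[:,1])
print((T(m,[(0,.07,.1),(0,-.07,.1)])-pos)@Rt)
E
```

```text
pin1 tip (tool x,z) [-0.00027301  0.06950197]
pin1 mid-widest [-0.00020891  0.07002846]
hole1 top rim [0.00099674 0.07094081]
yaw err 0.0003838507910476352 [ 1.36362760e-03 -2.68557602e-04 -9.99999034e-01]
[[-0.00071415  0.06577761  0.07005083]
 [-0.00076789  0.06585287 -0.06994914]]
```

Seen through hole 1, the pin tip (316,150) lies about 1 mm from the hole centre (318,150), inside the 3 mm clearance. I'll correct by that and lower with a force guard.

```bash
python3 - <<'E'
from h import *
m=np.load("m.npy"); Rt=toolR(m[2])
t=np.array([m[0],m[1],0])+Rt@[-.0011,0,-.0006]
h=bot.move_linear([t[0],t[1],.135],speed=.05,until_force=8); print(h,bot.read_position(),bot.read_ft_force().round(1))
if not h:
    h=bot.move_linear([t[0],t[1],.1155],speed=.03,until_force=10); print(h,bot.read_position(),bot.read_ft_force().round(1))
wshot("w8"); print(bot.read_clock())
for n in("side","scene"): cv2.imwrite(f"pics/{n}8.png",bot.camera(n)[:,:,::-1])
s=cv2.imread("pics/scene8.png")[160:310,180:350]; d=cv2.imread("pics/side8.png")[160:310,320:490]
cv2.imwrite("pics/c9.png",np.hstack([cv2.resize(i,None,fx=2.3,fy=2.3,interpolation=cv2.INTER_CUBIC) for i in(s,d)]))
E
```

```text
False [ 0.62521381 -0.04966497  0.13503921] [-0.   0.6 -4.2]
True [ 0.62472657 -0.0495319   0.11595666] [-0.6  1.1  4.8]
17.0583
```

View pics/c9.png

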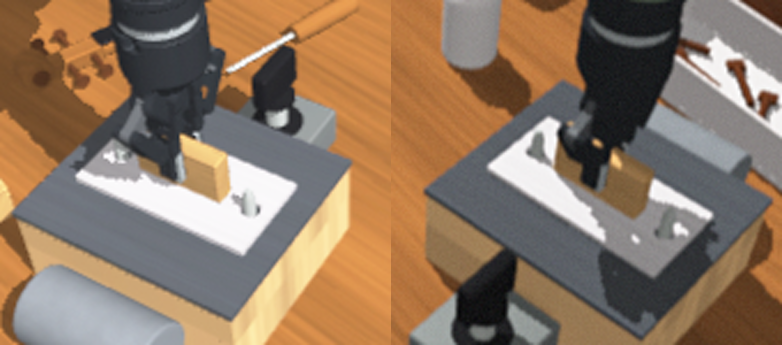

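Both pins poke through the holes and the plate touched the bed at the expected height (TCP 0.116). Releasing and retreating.

```bash
python3 - <<'E'
from h import *
m=np.load("m.npy")
bot.set_gripper(0.6); p=np.array(bot.read_position()); bot.move_linear([p[0],p[1],.30],speed=.2)
wshot("w9"); bot.goto_joints([.9,.2,-.1,1.1,0,1.17]); bot.wait(.3)
for n in("side","scene"): cv2.imwrite(f"pics/{n}9.png",bot.camera(n)[:,:,::-1])
for n in("side","scene"): print(n,proj(n,T(m,[(sx*.045,sy*.09,.101) for sx in(-1,1) for sy in(-1,1)])).round(1).tolist())
s=cv2.imread("pics/scene9.png")[160:310,180:350]; d=cv2.imread("pics/side9.png")[180:330,320:490]
cv2.imwrite("pics/c10.png",np.hstack([cv2.resize(i,None,fx=2.3,fy=2.3,interpolation=cv2.INTER_CUBIC) for i in(s,d)]))
print(bot.read_clock(),bot.read_ft_force().round(1),bot.read_gripper_width())
E
```

```text
side [[433.5, 278.1], [360.9, 231.6], [459.0, 252.4], [387.5, 210.0]]
scene [[236.8, 210.4], [306.9, 239.8], [210.7, 236.5], [283.1, 269.5]]
21.3583 [-0.4  0.2 -0.3] 0.598337486565137
```

View pics/c10.png

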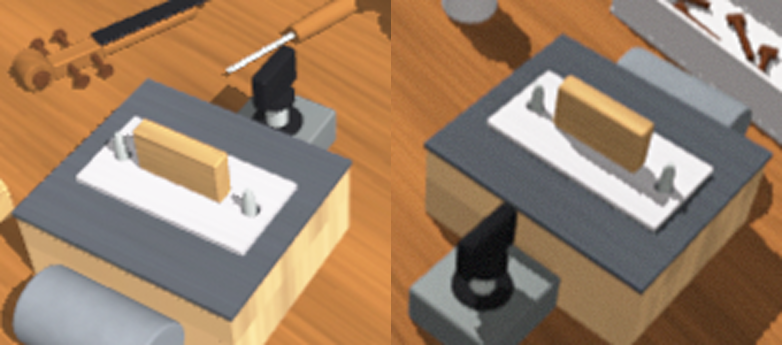

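View pics/scene9.png

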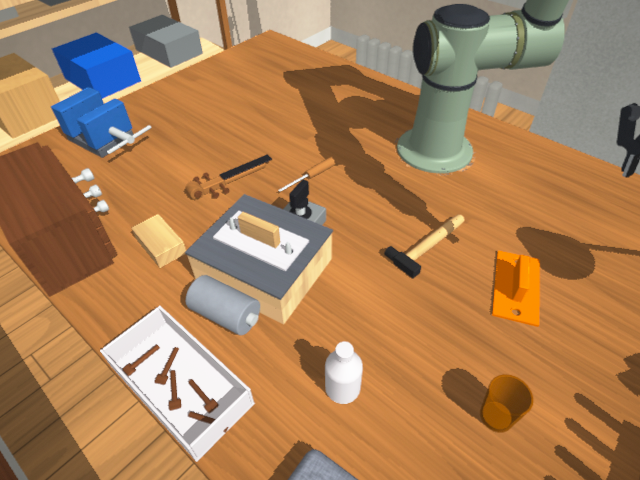

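The final pictures show the plate corners within about 2 px of a flat-on-bed prediction and both pins through. The plug is still up and nothing else has moved. Handing in.

```bash
python3 -c "
from cell import bot
print(bot.close_job(), bot.read_clock())"
```

```text
the job is handed in; nothing more can be done
the job is handed in; nothing more can be done
```

The sander is made safe and the job was handed in at about 21 s of the 53 s allowed. The hand-in gives no verdict, so the result rests on my own checks.

- **Plug:** I pulled it straight up until the force rise at the stop, and it stayed up in the last pictures. The arm measured 28.5 mm of travel and the two cameras 27.4 mm and 31 mm. They disagree slightly, but all are above the 25 mm needed.
- **Guard:** I picked up the metal guard by its wooden grip, not the orange look-alike. Seen through one hole, the pin was about 1 mm off centre, so I corrected for that before lowering. The plate touched down at the expected height, and I then let go.
- **Last checks:** Both pins show through the holes. The plate corners in the scene view lie within about 2.5 px of where a plate flat on the bed should be. That is in line with the 1–2 px camera offset seen all along. The force on the tool read about zero with the arm clear, and no other item on the bench appeared to have moved.

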